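# Trace the bump bar of a motorised inspection stage

## Robot

A 7-joint arm with a two-finger parallel gripper is mounted at the origin on the work surface. World frame = base frame: x ahead of the robot, y to its left, z up, the work surface at z = 0. Lengths are in m, angles in rad, forces in N, time in s.
With the tool pointing down it reaches from about 0.35 to 0.9 m from the base axis. Payload 8.1 kg.
Tool frame: the origin (TCP) lies midway between the tips of the shut fingers; the grasp point (between the pads) lies 19 mm behind it; z points along the fingers, y is the line along which they close (so a half turn about z gives the same grasp; the last joint's range is limited). The gripper opens to 92 mm and grips with 3 to 60 N. Pads are 19 mm wide; open, the fingers measure 130 mm over their backs; the gripper's body (75 mm by 190 mm) begins 47 mm behind the grasp point.
Start: joints at [1.123, 0.434, 0.025, 1.573, -0.012, 1.134, -0.075], TCP at [0.211, -0.588, 0.227] pointing down, gripper open.
Joint ranges: [-2.62, 2.62], [-0.44, 2.09], [-1.27, 1.32], [0.08, 2.57], [-1.32, 4.46], [0.12, 2], [-2.74, 2.74]. Speed limits (rad/s): [2.22, 2.22, 3.01, 3.01, 3.14, 3.14, 3.14].

## Interface

Orientations are given as a rotation vector (axis times angle).
In Python, from cell import arm gives the robot as it stands.
- The arm moves only by the tool send_rows, never from a script. Its argument "increments" is a list of rows, each a list of 3 entries, a list of its own where there are three numbers: the finger opening in cm, from 0 to 9.18, then the shift along the tool's x, y, z in cm, then the turn, a rotation vector about the tool's x, y, z in rad. A call has 1 to 5 rows; each row shifts and turns the commanded pose from where the row before left it, along the tool's axes as they then stand; what a row does not reach is not made up. A row lasts 1/10 s, in which the tool goes at most 50 mm and 8.59 degrees, less where a joint would pass 70% of its speed; a pose out of reach is approached as far as the arm can. A call is refused whole if a number of a shift passes 5 or a number of a turn 0.15, either way. A call with a gripper value outside its range is refused whole. The fingers move at their own pace and stop on an object; "force" is the grip in N (left out, the last holds). Time passes only in rows, so rows that do not move let the fingers close. It gives the time, the measured TCP pose, the force, the opening and the grip force at its end, in the units of the state.
- arm.observe(): the state, without advancing time (a new reading comes with each control period).
- arm.get_image(name): name is "side" or "top" or "wrist"; returns the picture (480x640x3 uint8, red, green, blue); there is no depth.
- arm.camera_params(name): a dict with "camera_matrix" (3x3 intrinsics, pixels), "R" (3x3) and "t" (3): a world point X has camera coordinates R X + t. Camera axes: x right, y down, z forward; pixel columns grow to the right and rows downward; lengths in m; the calibration is good to about 2 mm. A picture is of the moment at which its call begins: read the wrist's pose just before it. camera_params takes no time and is no camera call; for the wrist camera it gives the pose at the moment of the call.
- arm.sign_off(): hands the job in; it is judged then, once.
The state is a dict: "clock": time; "joints": joint angles; "dq": joint speeds; "joint_efforts": joint torques, N m; "position": TCP position; "ee_rot": TCP orientation; "force": force on the tool from outside, world axes, zero at the start; "ft_torque": the same for the moment, N m; "width": opening from 0.0 (shut) to 1.0 (fully open); "gripper_force": force on a finger pad.
Only numpy, scipy, OpenCV 4.12 (cv2) and the standard library are available. Lean on these libraries where they do the work, as an engineer would, in place of code of your own. Each camera call takes 0.05 s, during which the arm holds its last target. There are 200 camera calls.

## Task

Check the stage's black bump bar along its whole length: with the gripper's fingertips, start at the rib beside the green marker and run lightly along the bar, touching all six yellow ribs in turn so that the sprung bar gives a little at each, to the rib beside the red marker. Never press the bar down to its stop, and do not move the markers or anything else on the bench. Finish while holding: the fingertips stay resting on that last rib, keeping the bar slightly pressed down.

Things in the scene. Friction and masses are not known exactly. Their poses are not given: they have to be found in the camera images.
- unit: The bump guard of a motorised inspection stage, fixed to the bench: a low aluminium channel in the shape of a shallow V, two straight legs meeting at the middle. Base plates 10 mm thick, channel walls up to 32 mm above the table. Origin: at table height under the corner of the V. Its y axis runs across the V from the rib6 end to the rib1 end; the corner points to its +x and both legs lean back by 0.35 rad towards its -x.
- bar (a joint): How far the guard's sprung black bar is pressed down, in m: 0 at rest, 0.014 on its stop. The bar is V-shaped in one piece, 28 mm wide, each leg 135 mm long; its flat top is 50 mm above the table at rest. It sinks straight and level wherever it is pressed; about 1 N starts it moving and each further millimetre takes about 1 N. It springs back when released.
- rib1: Yellow raised rib 1 of 6, numbered along the bar from rib1 to rib6: a smooth rounded ridge 28 mm long across the bar, about 13 mm broad and 2 mm high. Ribs 1-3 are on the leg at the unit's +y side, 4-6 on the other; 45 mm apart along a leg, 47 mm between ribs 3 and 4. Origin: the crest's midpoint, 52 mm above the table at rest (it sinks with the bar). x along the ridge (across the bar), y along the leg.
- rib2: Yellow raised rib 2 of 6, numbered along the bar from rib1 to rib6: a smooth rounded ridge 28 mm long across the bar, about 13 mm broad and 2 mm high. Ribs 1-3 are on the leg at the unit's +y side, 4-6 on the other; 45 mm apart along a leg, 47 mm between ribs 3 and 4. Origin: the crest's midpoint, 52 mm above the table at rest (it sinks with the bar). x along the ridge (across the bar), y along the leg.
- rib3: Yellow raised rib 3 of 6, numbered along the bar from rib1 to rib6: a smooth rounded ridge 28 mm long across the bar, about 13 mm broad and 2 mm high. Ribs 1-3 are on the leg at the unit's +y side, 4-6 on the other; 45 mm apart along a leg, 47 mm between ribs 3 and 4. Origin: the crest's midpoint, 52 mm above the table at rest (it sinks with the bar). x along the ridge (across the bar), y along the leg.
- rib4: Yellow raised rib 4 of 6, numbered along the bar from rib1 to rib6: a smooth rounded ridge 28 mm long across the bar, about 13 mm broad and 2 mm high. Ribs 1-3 are on the leg at the unit's +y side, 4-6 on the other; 45 mm apart along a leg, 47 mm between ribs 3 and 4. Origin: the crest's midpoint, 52 mm above the table at rest (it sinks with the bar). x along the ridge (across the bar), y along the leg.
- rib5: Yellow raised rib 5 of 6, numbered along the bar from rib1 to rib6: a smooth rounded ridge 28 mm long across the bar, about 13 mm broad and 2 mm high. Ribs 1-3 are on the leg at the unit's +y side, 4-6 on the other; 45 mm apart along a leg, 47 mm between ribs 3 and 4. Origin: the crest's midpoint, 52 mm above the table at rest (it sinks with the bar). x along the ridge (across the bar), y along the leg.
- rib6: Yellow raised rib 6 of 6, numbered along the bar from rib1 to rib6: a smooth rounded ridge 28 mm long across the bar, about 13 mm broad and 2 mm high. Ribs 1-3 are on the leg at the unit's +y side, 4-6 on the other; 45 mm apart along a leg, 47 mm between ribs 3 and 4. Origin: the crest's midpoint, 52 mm above the table at rest (it sinks with the bar). x along the ridge (across the bar), y along the leg.
- green_marker: Loose green plastic marker, waisted pawn 26 mm in diameter and 30 mm tall, 60 g, standing on the unit's base plate 51 mm beyond the end rib where the trace begins. Origin: centre of its underside, 10 mm above the table. Which end it stands at changes.
- red_marker: Loose red plastic marker of the same shape and size, standing beyond the other end, where the trace finishes. Origin: centre of its underside.
- loupe: Bystander: loose dark steel ring-shaped loupe, 40 mm in diameter, 32 mm tall. Origin: centre of underside.
- gauge_block: Bystander: loose steel gauge block 35 x 30 x 20 mm. Origin: centre of underside.
- sample_puck: Bystander: loose grey mounted sample, 32 mm in diameter, 18 mm tall, with a brass face. Origin: centre of underside.
- dish: Bystander: loose white ceramic dish 80 mm across, 16 mm tall. Origin: centre of underside.
- vial: Bystander: loose small jar with a blue cap, 28 mm in diameter, 45 mm tall. Origin: centre of underside.
- driver: Bystander: loose blue-handled screwdriver, 140 mm long, lying flat beyond the bar. Origin: mid-length, underside; x runs along it.

How it is judged:
On the way, in this order (a step that is already met when the one before it is completed fails the run):
1. fingertips pressing the first rib from the green marker, bar lightly depressed (((horizontal distance between green_marker and rib1 below 0.085 m and contact force between the fingers and rib1 above 0.3 N and value of joint bar above 0.001 m) or (horizontal distance between green_marker and rib6 below 0.085 m and contact force between the fingers and rib6 above 0.3 N and value of joint bar above 0.001 m))), for 0.04 s.
2. fingertips pressing the second rib from the green marker, bar lightly depressed (((horizontal distance between green_marker and rib1 below 0.085 m and contact force between the fingers and rib2 above 0.3 N and value of joint bar above 0.001 m) or (horizontal distance between green_marker and rib6 below 0.085 m and contact force between the fingers and rib5 above 0.3 N and value of joint bar above 0.001 m))), for 0.04 s.
3. fingertips pressing the third rib from the green marker, bar lightly depressed (((horizontal distance between green_marker and rib1 below 0.085 m and contact force between the fingers and rib3 above 0.3 N and value of joint bar above 0.001 m) or (horizontal distance between green_marker and rib6 below 0.085 m and contact force between the fingers and rib4 above 0.3 N and value of joint bar above 0.001 m))), for 0.04 s.
4. fingertips pressing the fourth rib from the green marker, bar lightly depressed (((horizontal distance between green_marker and rib1 below 0.085 m and contact force between the fingers and rib4 above 0.3 N and value of joint bar above 0.001 m) or (horizontal distance between green_marker and rib6 below 0.085 m and contact force between the fingers and rib3 above 0.3 N and value of joint bar above 0.001 m))), for 0.04 s.
5. fingertips pressing the fifth rib from the green marker, bar lightly depressed (((horizontal distance between green_marker and rib1 below 0.085 m and contact force between the fingers and rib5 above 0.3 N and value of joint bar above 0.001 m) or (horizontal distance between green_marker and rib6 below 0.085 m and contact force between the fingers and rib2 above 0.3 N and value of joint bar above 0.001 m))), for 0.04 s.
6. fingertips pressing the last rib from the green marker, bar lightly depressed (((horizontal distance between green_marker and rib1 below 0.085 m and contact force between the fingers and rib6 above 0.3 N and value of joint bar above 0.001 m) or (horizontal distance between green_marker and rib6 below 0.085 m and contact force between the fingers and rib1 above 0.3 N and value of joint bar above 0.001 m))), for 0.04 s.
At the end, for the whole second after the job is handed in: Fingertips rest on the rib beside the red marker with more than 0.3 N, the bar held between 1 and 12 mm down, and every loose thing within 15 mm of where it stood (((horizontal distance between green_marker and rib1 below 0.085 m and contact force between the fingers and rib6 above 0.3 N and value of joint bar above 0.001 m) or (horizontal distance between green_marker and rib6 below 0.085 m and contact force between the fingers and rib1 above 0.3 N and value of joint bar above 0.001 m)) and value of joint bar below 0.012 m and distance of each of green_marker, red_marker, loupe, gauge_block, sample_puck, dish, vial, driver from where it was at the start of the episode below 0.015 m); the arm keeps its last pose, push and grip.
It fails at once if the bar is pressed more than 12 mm, practically onto its stop (value of joint bar above 0.012 m).
It fails at once if a marker or bystander is moved by more than 15 mm, or lifted by more than 12 mm (distance of any of green_marker, red_marker, loupe, gauge_block, sample_puck, dish, vial, driver from where it was at the start of the episode above 0.015 m or height (world z) of any of green_marker, red_marker above 0.022 m or height (world z) of any of loupe, gauge_block, sample_puck, dish, vial, driver above 0.012 m).
It also fails if it takes over 42 s, if anything falls off the work surface, if the arm or the gripper's body presses on something with over 40 N, if the wrist force passes 120 N, or if a joint passes its speed limit or range.

## Working session

There is one attempt and no reset: what is moved stays moved. The work goes in short steps, Python scripts to look and compute and a tool call to move; the robot and the scene stay as the last step left them, time stands still between calls to the robot, and variables do not carry over. Pictures are saved under pics/ and viewed, at most 10 in all, crops included, and the job is handed in when it is done.

Besides the shell and the picture viewer there is one more tool, called after ">>>" in YAML: its name, and indented under it one key for each argument. send_rows: Moves the arm, as the interface text tells. Its arguments: {"type":"object","properties":{"increments":{"type":"array"},"force":{"type":"number"}},"required":["increments"]}

```bash
mkdir -p pics; python3 - <<'E'
from cell import arm
import cv2
s=arm.observe();print({k:s[k] for k in("clock","position","ee_rot","force","width")})
for n in("top","side"):
    cv2.imwrite(f"pics/{n}0.png",arm.get_image(n)[:,:,::-1])
    p=arm.camera_params(n);print(n,p)
E
```

```text
{'clock': 0.0, 'position': array([ 0.21102136, -0.58772246,  0.22591581]), 'ee_rot': array([-3.09346867e+00, -5.38507884e-01,  6.82437862e-04]), 'force': array([-0.49277073, -0.35722954,  0.5515104 ]), 'width': 0.9994911536406524}
top {'camera_matrix': array([[438.86906232,   0.        , 321.2142663 ],
       [  0.        , 438.86906232, 244.96163864],
       [  0.        ,   0.        ,   1.        ]]), 'R': array([[ 0.00225597, -0.99998652,  0.00467734],
       [-0.99409937, -0.0027499 , -0.10843839],
       [ 0.10844979, -0.00440511, -0.99409217]]), 't': array([0.02986911, 0.57345804, 0.63309903])}
side {'camera_matrix': array([[582.70594556,   0.        , 320.11369698],
       [  0.        , 582.70594556, 244.59233133],
       [  0.        ,   0.        ,   1.        ]]), 'R': array([[ 0.95251951, -0.30443861,  0.00487   ],
       [-0.20814743, -0.66275304, -0.7193282 ],
       [ 0.22221889,  0.68416046, -0.69465331]]), 't': array([-0.53951444,  0.20670171,  0.70501932])}
```

View pics/top0.png

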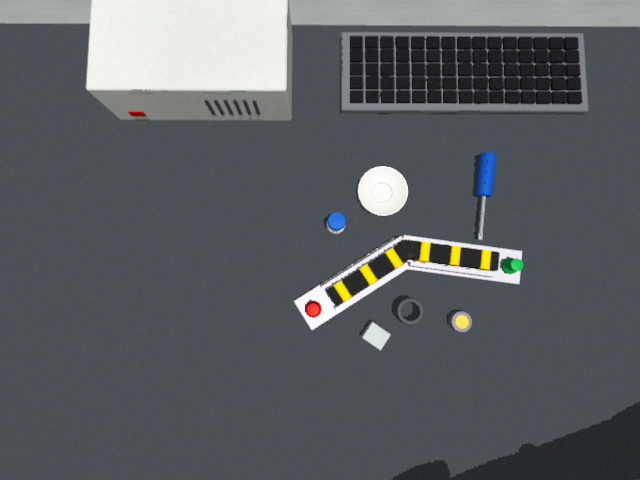

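View pics/side0.png

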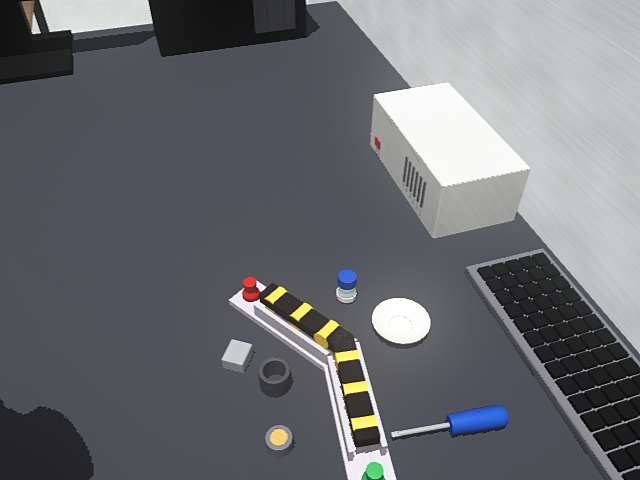

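Green (512,265) is at the −y end and red (313,310) at the +y end. The corner at about (408,245) points to +x, so the trace runs rib6→rib1. Next I'll measure the yellow ribs in both views.

```bash
cat > h.py <<'E'
import cv2,numpy as np
from cell import arm
def back(n,uv,z):
    p=arm.camera_params(n);R,t,K=p["R"],p["t"],p["camera_matrix"]
    c=-R.T@t;d=R.T@np.linalg.inv(K)@np.r_[uv,1];return (c+d*(z-c[2])/d[2])[:2]
E
python3 - <<'E'
from h import *
from scipy.optimize import least_squares
a=.35;u=np.array([-np.sin(a),np.cos(a)]);v=np.array([-np.sin(a),-np.cos(a)])
res={}
for n in("top","side"):
    im=cv2.imread(f"pics/{n}0.png");h=cv2.cvtColor(im,cv2.COLOR_BGR2HSV)
    m=cv2.inRange(h,(24,200,120),(34,255,255))
    k,_,st,ce=cv2.connectedComponentsWithStats(m)
    P=[(back(n,ce[i],.0515),st[i,4],ce[i]) for i in range(1,k) if st[i,4]>60]
    P.sort(key=lambda q:q[0][1])
    for q in P: print(n,q[0].round(4),q[1],q[2].round(1))
    res[n]=np.array([q[0] for q in P])
    if len(P)!=6: continue
    def mod(p):
        c,s=np.cos(p[2]),np.sin(p[2]);R=np.array([[c,-s],[s,c]])
        L=[np.array([p[3],-.0235])+k*.045*v for k in(2,1,0)]+[np.array([p[3],.0235])+k*.045*u for k in(0,1,2)]
        return np.array(L)@R.T+p[:2]
    f=least_squares(lambda p:(mod(np.r_[p,0])-res[n]).ravel(),[*res[n].mean(0),0])
    print(n,f.x,"rms",np.sqrt((f.fun**2).mean()));print(mod(np.r_[f.x,0]).round(4))
    print("green/red cap",) 
    for lo,hi in(((50,120,60),(75,255,255)),((0,200,100),(6,255,255))):
        k,_,st,ce=cv2.connectedComponentsWithStats(cv2.inRange(h,lo,hi))
        for i in range(1,k):
            if st[i,4]>60: print(ce[i],back(n,ce[i],.03).round(3))
E
```

```text
top [ 0.5502 -0.2089] 183 [485.3 259.6]
top [ 0.5562 -0.1645] 186 [454.9 255.5]
top [ 0.5619 -0.1201] 185 [424.5 251.5]
top [ 0.5528 -0.0745] 178 [393.6 257.6]
top [ 0.5286 -0.0367] 180 [367.9 274.1]
top [0.5047 0.0011] 182 [342.  290.6]
top [ 0.55747735 -0.09733938  0.21295454] rms 0.00036911469382724623
[[ 0.5501 -0.2095]
 [ 0.5563 -0.1649]
 [ 0.5624 -0.1203]
 [ 0.5525 -0.0744]
 [ 0.5285 -0.0363]
 [ 0.5045  0.0017]]
green/red cap
[511.47211896 265.11152416] [ 0.544 -0.256]
[312.15447154 307.97560976] [0.479 0.045]
```

>>> send_rows:
  increments:
    - [0, [3.5, -1.9, 0], [0, 0, 0]]
    - [0, [3.5, -1.9, 0], [0, 0, 0]]
    - [0, [3.5, -1.9, 0], [0, 0, 0]]
    - [0, [3.5, -1.9, 0], [0, 0, 0]]
    - [0, [3.5, -1.9, 0], [0, 0, 0]]
  force: 20

```text
clock: 0.6
position: [0.3445, -0.4382, 0.2265]
ee_rot: [-3.095, -0.539, 0.0]
force: [0.9, 0.4, 1.0]
width: 0.616
gripper_force: 0.0
```

>>> send_rows:
  increments:
    - [0, [3.5, -1.9, 0], [0, 0, 0]]
    - [0, [3.5, -1.9, 0], [0, 0, 0]]
    - [0, [3.5, -1.9, 0], [0, 0, 0]]
    - [0, [3.5, -1.9, 0], [0, 0, 0]]
    - [0, [3.5, -1.9, 0], [0, 0, 0]]

```text
clock: 1.1
position: [0.4771, -0.2897, 0.2265]
ee_rot: [-3.095, -0.539, 0.001]
force: [0.8, 0.6, 0.9]
width: 0.178
gripper_force: 0.0
```

>>> send_rows:
  increments:
    - [0, [0, 0, 0], [0, 0, -0.14]]
    - [0, [0, 0, 0], [0, 0, -0.14]]
    - [0, [0, 0, 0], [0, 0, -0.14]]
    - [0, [0, 0, 0], [0, 0, -0.14]]
    - [0, [0, 0, 0], [0, 0, -0.14]]

```text
clock: 1.6
position: [0.4762, -0.291, 0.2263]
ee_rot: [-2.717, -1.575, 0.001]
force: [-0.6, -0.7, 0.2]
width: 0.006
gripper_force: 0.0
```

>>> send_rows:
  increments:
    - [0, [0, 0, 0], [0, 0, -0.13]]
    - [0, [0, 0, 0], [0, 0, -0.13]]
    - [0, [0, 0, 0], [0, 0, -0.13]]
    - [0, [0, 0, 0], [0, 0, 0]]
    - [0, [0, 0, 0], [0, 0, 0]]

```text
clock: 2.1
position: [0.4762, -0.2912, 0.2265]
ee_rot: [-2.371, -2.06, 0.0]
force: [0.2, 0.5, -1.1]
width: 0.003
gripper_force: 0.0
```

>>> send_rows:
  increments:
    - [0, [3, 2.1, 1], [0, 0, 0]]
    - [0, [3, 2.1, 1], [0, 0, 0]]
    - [0, [3.2, 2, 1], [0, 0, 0]]
    - [0, [0, 0, 4], [0, 0, 0]]
    - [0, [0, 0, 4], [0, 0, 0]]

```text
clock: 2.6
position: [0.552, -0.2069, 0.1164]
ee_rot: [2.367, 2.063, 0.003]
force: [0.7, -1.1, -0.7]
width: 0.008
gripper_force: 0.0
```

>>> send_rows:
  increments:
    - [0, [0, 0, 3], [0, 0, 0]]
    - [0, [0, 0, 1], [0, 0, 0]]
    - [0, [0, 0, 0.5], [0, 0, 0]]
    - [0, [0, 0, 0], [0, 0, 0]]
    - [0, [0, 0, 0], [0, 0, 0]]

```text
clock: 3.1
position: [0.5514, -0.2087, 0.0733]
ee_rot: [2.367, 2.063, 0.002]
force: [-1.1, 0.3, -0.1]
width: 0.007
gripper_force: 0.0
```

```bash
python3 - <<'E'
from h import *
im=arm.get_image("side");cv2.imwrite("pics/side1.png",cv2.resize(im[200:480,180:480,::-1],None,fx=2,fy=2))
s=arm.observe();print(s["position"],s["ee_rot"],s["force"],s["clock"])
p=arm.camera_params("side")
for X in([.5501,-.2095,.052],s["position"],[.5045,.0017,.052]):
    q=p["camera_matrix"]@(p["R"]@np.array(X)+p["t"]);print(q[:2]/q[2],(q[:2]/q[2]-[180,200])*2)
E
```

```text
[ 0.5513911  -0.20874798  0.07331109] [2.36630683e+00 2.06297675e+00 1.98836790e-03] [ 0.33049083 -0.31303489 -0.59436939] 3.15
[363.73932262 418.77356509] [367.47864524 437.54713018]
[365.71870739 407.82265196] [371.43741478 415.64530393]
[275.98616858 291.64536735] [191.97233715 183.29073469]
```

View pics/side1.png

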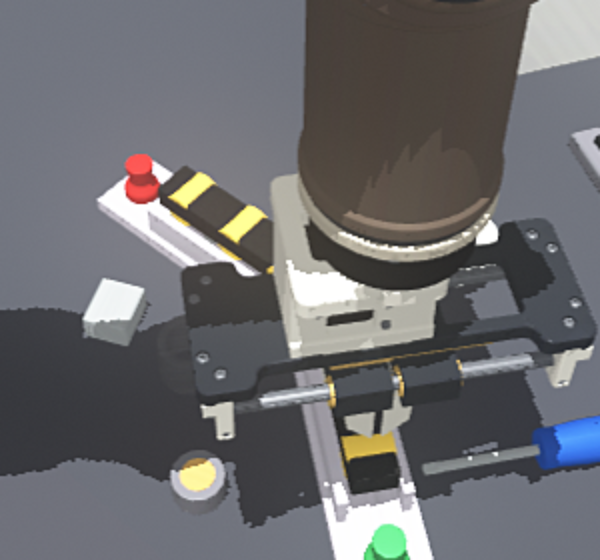

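The side view agrees: the shut tips are over rib6 at crop (370,430), and the predicted rib1 point at (192,183) matches the image to about 2 mm. Descending.

>>> send_rows:
  increments:
    - [0, [0, -0.1, 1], [0, 0, 0]]
    - [0, [0, 0, 0.7], [0, 0, 0]]
    - [0, [0, 0, 0.5], [0, 0, 0]]
    - [0, [0, 0, 0.2], [0, 0, 0]]
    - [0, [0, 0, 0], [0, 0, 0]]

```text
clock: 3.65
position: [0.5492, -0.2084, 0.0476]
ee_rot: [-2.367, -2.065, 0.001]
force: [-2.1, -0.6, 6.5]
width: 0.005
gripper_force: 2.7
```

>>> send_rows:
  increments:
    - [0, [0, 0, 0.1], [0, 0, 0]]
    - [0, [0, 0, 0.1], [0, 0, 0]]
    - [0, [0, 0, 0], [0, 0, 0]]
    - [0, [0, 0, 0], [0, 0, 0]]

```text
clock: 4.05
position: [0.5492, -0.2084, 0.0461]
ee_rot: [2.368, 2.065, -0.001]
force: [-1.7, 0.8, 6.9]
width: 0.009
gripper_force: 3.5
```

>>> send_rows:
  increments:
    - [0, [0.9, 0, 0], [0, 0, 0]]
    - [0, [0.9, 0, 0], [0, 0, 0]]
    - [0, [0.9, 0, 0], [0, 0, 0]]
    - [0, [0.9, 0, 0], [0, 0, 0]]
    - [0, [0.8, 0, 0], [0, 0, 0]]

```text
clock: 4.55
position: [0.556, -0.1661, 0.0464]
ee_rot: [2.367, 2.062, -0.0]
force: [0.7, -4.6, 7.1]
width: 0.005
gripper_force: 3.3
```

>>> send_rows:
  increments:
    - [0, [0, 0, 0], [0, 0, 0]]
    - [0, [0, 0, 0], [0, 0, 0]]

```text
clock: 4.75
position: [0.5563, -0.1644, 0.0465]
ee_rot: [2.366, 2.065, 0.002]
force: [0.4, 0.3, 6.9]
width: 0.003
gripper_force: 3.3
```

>>> send_rows:
  increments:
    - [0, [0.9, 0, 0], [0, 0, 0]]
    - [0, [0.9, 0, 0], [0, 0, 0]]
    - [0, [0.9, 0, 0], [0, 0, 0]]
    - [0, [0.9, 0, 0], [0, 0, 0]]
    - [0, [0.9, 0, 0], [0, 0, 0]]

```text
clock: 5.25
position: [0.562, -0.1216, 0.0464]
ee_rot: [2.367, 2.062, -0.001]
force: [-1.0, -5.0, 7.2]
width: 0.008
gripper_force: 3.3
```

>>> send_rows:
  increments:
    - [0, [0, 0, 0], [0, 0, 0]]
    - [0, [0, 0, 0], [0, 0, 0]]

```text
clock: 5.45
position: [0.5624, -0.1196, 0.0465]
ee_rot: [2.366, 2.065, 0.002]
force: [-0.6, 0.4, 6.6]
width: 0.005
gripper_force: 3.3
```

>>> send_rows:
  increments:
    - [0, [0.9, 0, 0], [0, 0, 0]]
    - [0, [0.8, 0, 0], [0, 0, 0]]
    - [0, [0.7, 0, 0], [0, 0, 0]]
    - [0, [0, 0, 0], [0, 0, -0.1]]
    - [0, [0, 0, 0], [0, 0, -0.12]]

```text
clock: 5.95
position: [0.5655, -0.0956, 0.0463]
ee_rot: [2.12, 2.317, 0.002]
force: [-0.3, 0.5, 4.4]
width: 0.002
gripper_force: 2.5
```

>>> send_rows:
  increments:
    - [0, [0, 0, 0], [0, 0, -0.12]]
    - [0, [0, 0, 0], [0, 0, -0.12]]
    - [0, [0, 0, 0], [0, 0, -0.12]]
    - [0, [0, 0, 0], [0, 0, -0.12]]
    - [0, [0, 0, 0], [0, 0, 0]]

```text
clock: 6.45
position: [0.5654, -0.0963, 0.0462]
ee_rot: [1.509, 2.754, 0.001]
force: [-0.1, -0.4, 4.7]
width: 0.007
gripper_force: 2.6
```

>>> send_rows:
  increments:
    - [0, [0.8, 0, 0], [0, 0, 0]]
    - [0, [0.9, 0, 0], [0, 0, 0]]
    - [0, [0.8, 0.1, 0], [0, 0, 0]]
    - [0, [0, 0, 0], [0, 0, 0]]
    - [0, [0, 0, 0], [0, 0, 0]]

```text
clock: 6.95
position: [0.553, -0.0742, 0.0465]
ee_rot: [1.514, 2.751, 0.001]
force: [-0.5, -0.1, 7.1]
width: 0.003
gripper_force: 3.3
```

>>> send_rows:
  increments:
    - [0, [0.9, 0, 0], [0, 0, 0]]
    - [0, [0.9, 0, 0], [0, 0, 0]]
    - [0, [0.9, 0, 0], [0, 0, 0]]
    - [0, [0.9, 0, 0], [0, 0, 0]]
    - [0, [0.9, 0, 0], [0, 0, 0]]

```text
clock: 7.45
position: [0.5293, -0.0372, 0.0464]
ee_rot: [1.516, 2.749, 0.001]
force: [2.5, -3.1, 6.0]
width: 0.003
gripper_force: 3.3
```

>>> send_rows:
  increments:
    - [0, [0, 0, 0], [0, 0, 0]]
    - [0, [0, 0, 0], [0, 0, 0]]

```text
clock: 7.65
position: [0.5284, -0.0356, 0.0462]
ee_rot: [1.514, 2.752, 0.001]
force: [-0.7, 1.0, 7.0]
width: 0.006
gripper_force: 3.4
```

On rib2. Now the last stretch to rib1.

>>> send_rows:
  increments:
    - [0, [0.9, 0, 0], [0, 0, 0]]
    - [0, [0.9, 0, 0], [0, 0, 0]]
    - [0, [0.9, 0, 0], [0, 0, 0]]
    - [0, [0.9, 0, 0], [0, 0, 0]]
    - [0, [0.8, 0, 0], [0, 0, 0]]

```text
clock: 8.15
position: [0.5056, 0.0003, 0.0463]
ee_rot: [1.515, 2.749, 0.001]
force: [2.5, -2.8, 5.7]
width: 0.007
gripper_force: 3.3
```

>>> send_rows:
  increments:
    - [0, [0, 0, 0], [0, 0, 0]]
    - [0, [0, 0, 0], [0, 0, 0]]
    - [0, [0, 0, 0], [0, 0, 0]]

```text
clock: 8.45
position: [0.5049, 0.0014, 0.0462]
ee_rot: [1.515, 2.752, 0.001]
force: [-0.7, 1.2, 7.0]
width: 0.004
gripper_force: 3.4
```

```bash
python3 - <<'E'
from h import *
cv2.imwrite("pics/side2.png",arm.get_image("side")[:,:,::-1])
s=arm.observe();print(s["position"],s["force"])
E
```

```text
[0.50490737 0.00147764 0.04618156] [0.01421514 0.85080257 6.92179146]
```

View pics/side2.png

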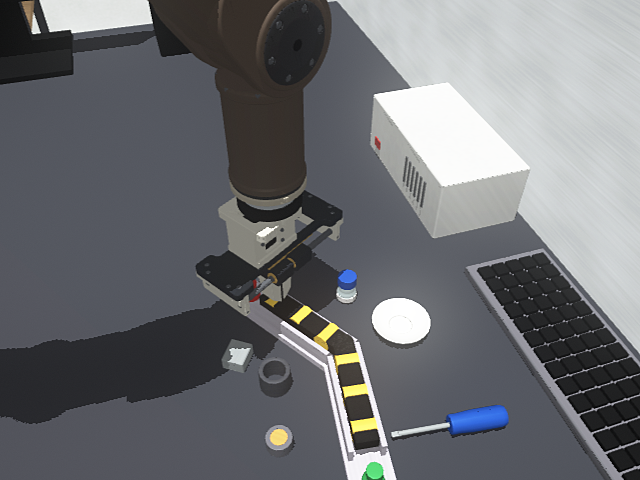

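The tips rest on rib1 at about (276,297) with 7 N on the bar, about 6 mm down. Everything else on the bench is where it stood.

```bash
python3 -c "
from cell import arm
print(arm.sign_off())"
```

```text
the job is handed in; nothing more can be done
None
```

I ran the fingertips from rib6 (beside the green marker) along all six ribs to rib1 (beside the red marker) and handed the job in with them resting on rib1, the bar about 6 mm down under about 7 N and nothing visibly moved on the bench; the hand-in returned no verdict.

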